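Pin the clamshell glue jig and hold it pressed

TASK

A freshly glued wooden blank lies in the open clamshell jig. Fold the hinged upper half fully shut, then push the slim locking pin through the aligned holes at the front of the jig until its handle is up against the side of the steel ear, and let go of the pin. Last, press the fingertips down firmly on the round pad on top of the closed jig and finish while still pressing there; leave the thick pin where it lies.

Things in the scene. Friction and masses are not known exactly. Their poses are not given: they have to be found in the camera images.
- jig: Clamshell jig, fixed: wooden lower half 120 x 84 mm, 40 mm high, on a 150 x 124 x 6 mm foot. Origin on the bench under its centre; x from the latch end to the hinge end, y left, z up. In front two steel ears, 10 mm thick, outer faces at y = -26 and +26 mm, x -104 to -60 mm, top z = 58 mm. When shut, the upper half's 28 mm wide tongue lies between them. The pin may enter from either side.
- bore (a point): Centre of the 13 mm bore through both ears (14 mm in the tongue, in line with it when shut), midway between the ears: 90 mm in front of the jig's origin, 43 mm above the bench. Axes as the jig's; the bore runs along y.
- hinge (a point): Middle of the hinge axis, 66 mm behind the jig's origin, 40 mm above the bench; the axis runs along the jig's y.
- upper_half (a joint): Opening angle: 0 shut, grows as the front rises, stop 1.3 rad. Stiff hinge (0.22 N m friction), stays where left; push it down from its outer side. Plywood board 122 x 84 x 18 mm, 4 to 126 mm ahead of the hinge axis, underside level with the axis when shut (top then 58 mm above the bench); the steel tongue runs on to 170 mm, 30 mm high, top level with the board's.
- press_pad (a point): Centre of the top of the round wooden press pad (36 mm across, 5 mm high) on the outer face of the upper half, 100 mm ahead of the hinge axis and 23 mm above its underside; z is the board's outward normal. When shut its top is 63 mm above the bench.
- slim_pin: The pin that fits: wooden handle 56 mm long (x), 18 wide (y), 32 high (z), with a 10 mm steel shaft 58 mm long (last 10 mm tapering to 4 mm). Lies on the handle's underside, shaft level. Origin at the centre of the handle's underside; x along the shaft, whose axis is 16 mm above the origin, from x = 28 to 86 mm. Grasp the handle across its width from above. 56 to 112 g.
- pin_mid (a point): Point on the slim pin's shaft axis, 54 mm ahead of the handle's centre: it meets the bore centre when the pin is fully home.
- thick_pin: A pin with the same handle but an 18 mm thick shaft 58 mm long, too thick for the bore; same axes. Not to be moved. The two pins lie one on each side of the jig, either way round.

How it is judged:
By the outcome, as a careful person would: the job done as asked, in the order asked, and still so for the second after the job is handed in, while the arm keeps its last pose, push and grip.
It also fails if it takes over 67 s, if anything falls off the work surface, if the arm or the gripper's body presses on something with over 40 N, if the wrist force passes 120 N, or if a joint passes its speed limit or range.

ROBOT

A 7-joint arm with a two-finger parallel gripper is mounted at the origin on a cart in front of the work surface, level with it; the furniture and walls round the work are solid. World frame = base frame: x ahead of the robot, y to its left, z up, the work surface at z = 0. Lengths are in m, angles in rad, forces in N, time in s.
With the tool pointing down it reaches from about 0.4 to 0.875 m from the base axis. Payload 19.3 kg.
Tool frame: the origin (TCP) lies at the very end of the fingers, on their centre line; the grasp point (between the pads) lies grasp_offset behind it (grasp_offset is the distance from the TCP to the grasp point, in m); z points along the fingers, y is the line along which they close (so a half turn about z gives the same grasp; the last joint's range is limited). The gripper opens to 85 mm and grips with 20 to 120 N. Pads are 22 mm wide; open, the fingers measure 114 mm over their backs; the gripper's body (76 mm by 85 mm) begins 54 mm behind the grasp point. The pads swing forward as they close: fully open they stand 13 mm farther back than shut.
Start: joints at [-1.416, 0.521, -0.036, 1.599, 0.021, 1.021, -0.113], TCP at [0.139, 0.609, 0.231] pointing down, gripper open.
Joint ranges: [-2.91, 2.91], [-0.3, 2.13], [-1.5, 1.42], [0.17, 2.43], [-1.26, 4.41], [0.16, 1.93], [-2.52, 2.52]. Speed limits (rad/s): [1.89, 1.89, 2.39, 2.39, 3.01, 3.01, 3.01].

INTERFACE

Orientations are given as a rotation vector (axis times angle).
In Python, from plant import state, capture, finish_job, search_frame, grasp_offset gives the robot as it stands.
- The arm moves only by the shell command python3 -m inch 'ROWS'. ROWS is JSON, a list of rows, each an object with "hand": the closure, from -1 (fully open) to 1 (shut); "delta_pos": the shift along the world's x, y, z in units of 40 mm (1.0 is 40 mm), a list of three; "dr": the turn, a rotation vector about the world's x, y, z in rad, a list of three. In form: [{"hand": hand, "delta_pos": [tx, ty, tz], "dr": [wx, wy, wz]}, ...]. A call has 1 to 8 rows; each row shifts and turns the commanded pose from where the row before left it; what a row does not reach is not made up. A row lasts 1/10 s, in which the tool goes at most 50 mm and 8.59 degrees, less where a joint would pass 70% of its speed; a pose out of reach is approached as far as the arm can. A call is refused whole if a number of a shift passes 1 or a number of a turn 0.15, either way. A call with a gripper value outside its range is refused whole. The fingers move at their own pace and stop on an object; the grip force is fixed at half the most. Time passes only in rows, so rows that do not move let the fingers close. It gives the time, the measured TCP pose, the force, the opening and the grip force at its end, in the units of the state.
- state(): the state, without advancing time (a new reading comes with each control period).
- capture(name): name is "scene" or "top"; returns a dict with "pixels" (420x560x3 uint8, red, green, blue), "z_map" (420x560 float32, m along the optical axis (not along the pixel's ray), 0 where there is no reading), "fov_y" (degrees; the focal length in pixels is half the picture's height over the tangent of half this angle, whatever the lens; pixels are square), "cx", "cy" (the principal point, pixels), "R" (3x3) and "t" (3): a world point X has camera coordinates R X + t. Camera axes: x right, y down, z forward; pixel columns grow to the right and rows downward; lengths in m; the calibration is good to about 2 mm. A picture is of the moment at which its call begins.
- finish_job(): hands the job in; it is judged then, once.
Trained networks look in the newest picture that a camera, given by its name, has taken for a name from the list of things; names that differ only in an ending like _2 or _b are one class to them, and where a whole thing is asked for, a point or a joint stands for the part that bears it (a point fixed in the world has none). Each returns a list of dicts, best first, with "p" (0 to 1); they miss things now and then, are a little off and sometimes report something else, mostly with a low value. They report only what shows in the picture. A call takes as long as a camera call.
- search_frame(label, camera): "bbox" ([left, top, right, bottom] in pixels, round what is visible of it).
The state is a dict: "time": time; "joints": joint angles; "joint_velocities": joint speeds; "joint_efforts": joint torques, N m; "position": TCP position; "eef_rot": TCP orientation; "contact_force": force on the tool from outside, world axes, zero at the start; "ft_torque": the same for the moment, N m; "width": finger opening in m; "gripper_force": force on a finger pad.
Only numpy, scipy, OpenCV 4.12 (cv2) and the standard library are available. Lean on these libraries where they do the work, as an engineer would, in place of code of your own. Each camera call takes 0.05 s, during which the arm holds its last target. There are 200 camera calls.

## Working session

There is one attempt and no reset: what is moved stays moved. The work goes in short steps, Python scripts to look and compute and a shell command to move; the robot and the scene stay as the last step left them, time stands still between calls to the robot, and variables do not carry over. Pictures are saved under pics/ and viewed, at most 10 in all, crops included, and the job is handed in when it is done.

```bash
mkdir -p pics
cat > h.py <<'E'
import numpy as np, cv2
from plant import *
def cap(n):
    c=capture(n); c['f']=c['pixels'].shape[0]/2/np.tan(np.radians(c['fov_y'])/2); return c
def cloud(c):
    z=c['z_map'].astype(float); v,u=np.mgrid[:z.shape[0],:z.shape[1]]
    P=np.stack([(u-c['cx'])/c['f']*z,(v-c['cy'])/c['f']*z,z],-1)
    X=(P-c['t'])@c['R']; X[z==0]=np.nan; return X
def proj(c,X):
    p=np.atleast_2d(X)@np.array(c['R']).T+c['t']; return p[:,:2]/p[:,2:]*c['f']+[c['cx'],c['cy']]
E
python3 - <<'E'
from h import *
s=state(); print({k:np.round(v,3) for k,v in s.items()}, grasp_offset)
for n in('scene','top'):
    c=cap(n); cv2.imwrite(f'pics/{n}0.png',c['pixels'][...,::-1]); np.save(f'{n}0.npy',c,allow_pickle=True)
    print(n,'campos',-np.array(c['R']).T@c['t'])
    for l in('jig','slim_pin','thick_pin','press_pad','upper_half'):
        print(l,[(np.round(d['bbox']),round(d['p'],2)) for d in search_frame(l,n)[:3]])
E
```

```text
{'time': np.float64(0.0), 'joints': array([-1.416,  0.522, -0.036,  1.6  ,  0.021,  1.021, -0.113]), 'joint_velocities': array([ 0.   , -0.001, -0.001, -0.   , -0.   , -0.   , -0.001]), 'joint_efforts': array([-1.0000e-03, -9.2713e+01,  1.9790e+00, -3.6993e+01,  1.8000e-02,
        8.0000e-03, -0.0000e+00]), 'position': array([0.139, 0.609, 0.231]), 'eef_rot': array([-3.520e-01, -3.122e+00,  2.000e-03]), 'contact_force': array([ 0.451, -0.262,  0.494]), 'ft_torque': array([ 0.018, -0.041,  0.012]), 'gripper_force': np.float64(0.0), 'width': np.float64(0.085)} 0.0187
scene campos [0.217275   0.64996724 0.90621602]
jig [(array([244., 201., 319., 265.]), 0.61)]
slim_pin [(array([357., 167., 378., 192.]), 0.57)]
thick_pin [(array([258., 315., 266., 366.]), 0.93)]
press_pad [(array([250., 195., 309., 224.]), 0.57)]
upper_half [(array([245., 202., 308., 227.]), 0.59)]
top campos [0.28738238 0.00669143 1.43306848]
jig [(array([260., 177., 306., 244.]), 0.89)]
slim_pin [(array([361., 247., 400., 253.]), 0.53)]
thick_pin [(array([168., 234., 203., 252.]), 0.77)]
press_pad [(array([265., 182., 297., 224.]), 0.95)]
upper_half [(array([265., 180., 299., 223.]), 0.75)]
```

View pics/scene0.png

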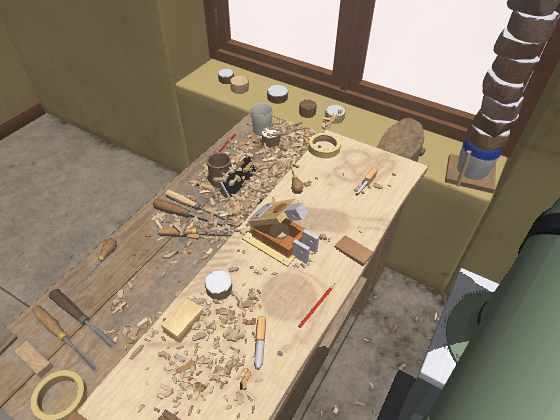

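View pics/top0.png

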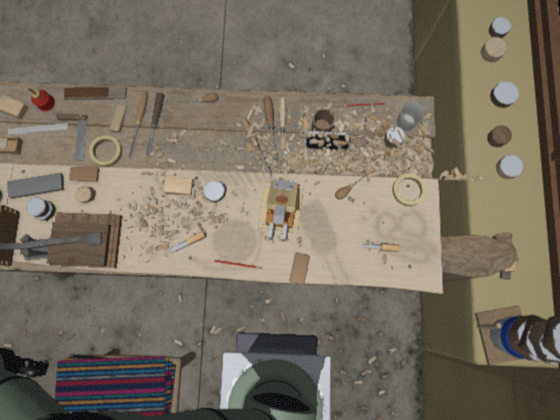

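The scene camera shows the jig at about (280,232) with its lid raised, one pin at (261,342) and the other at (368,180). The top camera shows the jig at (282,208) and the pins at (187,242) and (382,247). I'll measure them next.

Run:
```python
from h import *
S=np.load('scene0.npy',allow_pickle=True).item();T=np.load('top0.npy',allow_pickle=True).item()
a=S['pixels'][155:275,235:390]; b=S['pixels'][305:375,235:290]; c=T['pixels'][170:275,150:410]
r=lambda i,s:cv2.resize(i,None,fx=s,fy=s,interpolation=cv2.INTER_CUBIC)
im=np.zeros((600,800,3),np.uint8)
A=r(a,3);B=r(b,3);C=r(c,2.2)
im[:A.shape[0],:A.shape[1]]=A; im[:B.shape[0],500:500+B.shape[1]]=B; im[365:365+C.shape[0],:C.shape[1]]=C
cv2.imwrite('pics/crop.png',im[...,::-1])
for nm,c,bs in(('scene',S,[(350,160,385,198),(250,310,272,372)]),('top',T,[(355,238,405,258),(160,225,210,258)])):
    X=cloud(c)
    for l,t,rr,bt in bs:
        P=X[t:bt,l:rr].reshape(-1,3); P=P[np.isfinite(P[:,2])]
        Q=P[P[:,2]>.008]; H=P[P[:,2]>.026]
        print(nm,'n',len(Q),len(H),'zmax',np.percentile(P[:,2],[5,50,99]))
        for q in(Q,H):
            m=q[:,:2].mean(0); u,s,v=np.linalg.svd(q[:,:2]-m,full_matrices=False); pr=(q[:,:2]-m)@v.T
            print('  mean',m.round(4),'dir',v[0].round(3),'ext',pr.min(0).round(4),pr.max(0).round(4))
    P=X.reshape(-1,3)
    print(nm,'jig top pts')
```

```text
scene n 200 87 zmax [-0.00205717  0.00143821  0.03475104]
  mean [ 0.4743 -0.313 ] dir [0.163 0.987] ext [-0.0503 -0.0395] [0.0633 0.0163]
  mean [ 0.475  -0.3324] dir [0.091 0.996] ext [-0.0311 -0.0081] [0.0264 0.0106]
scene n 453 224 zmax [-0.00182376  0.00157215  0.03464853]
  mean [0.4708 0.2859] dir [-0.515  0.857] ext [-0.0599 -0.0112] [0.0586 0.0211]
  mean [0.4796 0.2682] dir [-0.463  0.886] ext [-0.0362 -0.0093] [0.0701 0.0092]
scene jig top pts
top n 202 104 zmax [-0.00504927  0.0008264   0.03533446]
  mean [ 0.4741 -0.3132] dir [-0.103 -0.995] ext [-0.0632 -0.0282] [0.0484 0.0157]
  mean [ 0.4735 -0.3334] dir [-0.052 -0.999] ext [-0.0422 -0.009 ] [0.028  0.0096]
top n 343 114 zmax [-0.00555189  0.00093829  0.03442679]
  mean [0.4787 0.2961] dir [ 0.139 -0.99 ] ext [-0.0791 -0.06  ] [0.0613 0.0453]
  mean [0.4781 0.2669] dir [-0.498  0.867] ext [-0.0332 -0.0109] [0.0708 0.0087]
top jig top pts
```

View pics/crop.png

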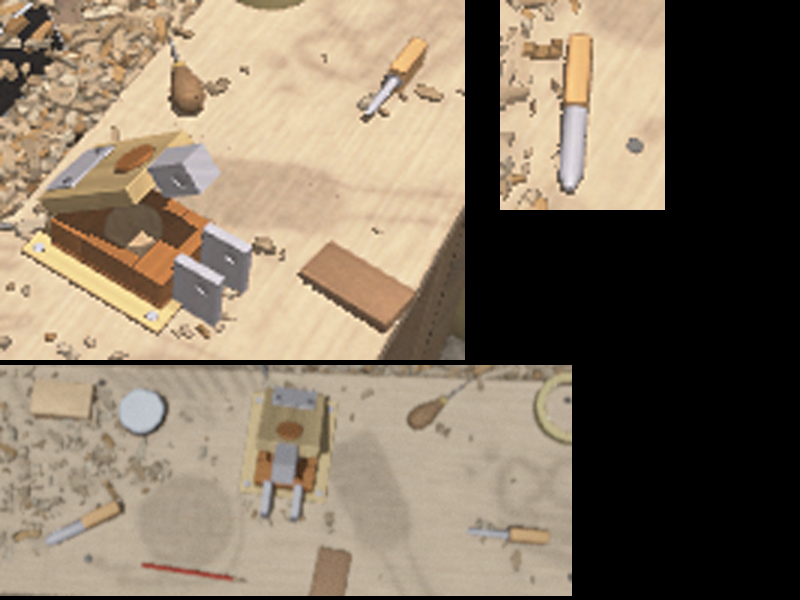

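The slim pin is the right-hand one, at about y=-0.33 with its shaft toward the jig. The thick one is on the left. I'll fit the box models to the clouds to get exact poses.

```bash
cat >> h.py <<'E'
from scipy.optimize import least_squares
def box(p,lo,hi):
    lo,hi=np.array(lo),np.array(hi); q=abs(p-(lo+hi)/2)-(hi-lo)/2
    return np.linalg.norm(np.maximum(q,0),axis=1)+np.minimum(q.max(1),0)
def loc(P,x,y,a):
    c,s=np.cos(a),np.sin(a); d=P-[x,y,0]
    return np.c_[c*d[:,0]+s*d[:,1],-s*d[:,0]+c*d[:,1],d[:,2]]
def jigsdf(v,P):
    p=loc(P,*v[:3]); t=v[3]
    q=p-[.066,0,.04]; r=-q[:,0]; h=np.c_[np.cos(t)*r+np.sin(t)*q[:,2],q[:,1],-np.sin(t)*r+np.cos(t)*q[:,2]]
    d=[box(p,[-.06,-.042,0],[.06,.042,.04]),box(p,[-.075,-.062,0],[.075,.062,.006]),
       box(p,[-.104,-.026,0],[-.06,-.016,.058]),box(p,[-.104,.016,0],[-.06,.026,.058]),
       box(h,[.004,-.042,0],[.126,.042,.018]),box(h,[.126,-.014,-.012],[.17,.014,.018]),
       box(h,[.084,-.016,.018],[.116,.016,.023]),p[:,2]]
    return np.min(d,0)
def pinsdf(v,P):
    p=loc(P,*v); r=np.hypot(p[:,1],p[:,2]-.016)-np.minimum(.005,.002+.3*np.maximum(.086-p[:,0],0))
    cyl=np.maximum(r,np.maximum(.028-p[:,0],p[:,0]-.086))
    return np.min([box(p,[-.028,-.009,0],[.028,.009,.032]),cyl],0)
def pts(c,ctr,rad,zmin=-.01,zmax=.3):
    P=cloud(c).reshape(-1,3); P=P[np.isfinite(P[:,2])]
    return P[(np.hypot(P[:,0]-ctr[0],P[:,1]-ctr[1])<rad)&(P[:,2]>zmin)&(P[:,2]<zmax)]
def fit(f,v0,P):
    r=least_squares(lambda v:f(v,P),v0,loss='soft_l1',f_scale=.002,x_scale=[.01,.01,.1,.1][:len(v0)]); return r.x,np.median(abs(r.fun))
E
python3 - <<'E'
from h import *
C=[np.load(n+'0.npy',allow_pickle=True).item() for n in('scene','top')]
# jig rough centre
X=cloud(C[1]); print('approx',X[208,282],X[232,276],X[232,287])
j0=[*X[232,282,:2]+[.09,0],0,.6]
for sets in(C[:1],C[1:],C):
    P=np.vstack([pts(c,j0[:2],.13,.012) for c in sets])
    b=min((fit(jigsdf,[j0[0]+dx,j0[1],a,t],P) for dx in(-.02,.02) for a in(-.15,.15) for t in(.4,.8)),key=lambda r:r[1])
    print('jig',b[0].round(4),b[1].round(4),len(P))
    P=np.vstack([pts(c,[.474,-.31],.085,.007) for c in sets])
    for a in(1.4,1.6): print('pin',*fit(pinsdf,[.475,-.333,a],P))
E
```

```text
approx [5.61507812e-01 5.57251444e-04 1.37197505e-01] [ 0.51389353  0.01611173 -0.00553874] [ 0.51350497 -0.01828459  0.00492429]
jig [ 0.5916  0.0022 -0.0967  0.6876] 0.0009 2684
pin [ 0.47550705 -0.33595735  1.48293962] 0.0014880126211350275
pin [ 0.47550705 -0.33595735  1.4829398 ] 0.0014880126211350275
jig [ 0.5897  0.0035 -0.1053  0.6814] 0.0014 1383
pin [ 0.47161658 -0.33213838  1.45287585] 0.00225559562207119
pin [ 0.47155782 -0.33232494  1.45359915] 0.0022669540739459603
jig [ 0.5908  0.0023 -0.0983  0.6845] 0.0011 4067
pin [ 0.4737924  -0.33519463  1.48044582] 0.0019330216486930962
pin [ 0.47382713 -0.33519708  1.48104006] 0.0019114948072939514
```

```bash
R='' 
python3 -m inch '[{"hand":1,"delta_pos":[0.57,-0.76,0.03],"dr":[0,0,-0.072]},{"hand":1,"delta_pos":[0.57,-0.76,0.03],"dr":[0,0,-0.072]},{"hand":1,"delta_pos":[0.57,-0.76,0.03],"dr":[0,0,-0.072]},{"hand":1,"delta_pos":[0.57,-0.76,0.03],"dr":[0,0,-0.072]},{"hand":1,"delta_pos":[0.57,-0.76,0.03],"dr":[0,0,-0.072]},{"hand":1,"delta_pos":[0.57,-0.76,0.03],"dr":[0,0,-0.072]},{"hand":1,"delta_pos":[0.57,-0.76,0.03],"dr":[0,0,-0.072]},{"hand":1,"delta_pos":[0.57,-0.76,0.03],"dr":[0,0,-0.072]}]'
python3 -m inch '[{"hand":1,"delta_pos":[0.57,-0.76,0.03],"dr":[0,0,-0.072]},{"hand":1,"delta_pos":[0.57,-0.76,0.03],"dr":[0,0,-0.072]},{"hand":1,"delta_pos":[0.57,-0.76,0.03],"dr":[0,0,-0.072]},{"hand":1,"delta_pos":[0.57,-0.76,0.03],"dr":[0,0,-0.072]},{"hand":1,"delta_pos":[0.57,-0.76,0.03],"dr":[0,0,-0.072]},{"hand":1,"delta_pos":[0.57,-0.76,0.03],"dr":[0,0,-0.072]},{"hand":1,"delta_pos":[0.57,-0.76,0.03],"dr":[0,0,-0.072]},{"hand":1,"delta_pos":[0.57,-0.76,0.03],"dr":[0,0,-0.072]}]'
python3 -m inch '[{"hand":1,"delta_pos":[0.57,-0.76,0],"dr":[0,0,-0.072]},{"hand":1,"delta_pos":[0.57,-0.76,0],"dr":[0,0,-0.072]},{"hand":1,"delta_pos":[0.57,-0.76,0],"dr":[0,0,-0.072]},{"hand":1,"delta_pos":[0.57,-0.76,0],"dr":[0,0,-0.072]},{"hand":1,"delta_pos":[0,0,0],"dr":[0,0,0]}]'
```

```text
time: 1.4
position: [0.3225, 0.3648, 0.2412]
eef_rot: [-1.229, -2.891, -0.001]
contact_force: [0.6, 0.7, -0.8]
width: -0.0004
gripper_force: 0.0
time: 2.2
position: [0.5049, 0.1216, 0.2508]
eef_rot: [1.999, 2.423, 0.001]
contact_force: [0.1, 0.6, 0.5]
width: 0.0004
gripper_force: 0.0
time: 2.7
position: [0.597, -0.0034, 0.2504]
eef_rot: [2.33, 2.104, -0.001]
contact_force: [-0.9, -0.3, -0.1]
width: 0.0
gripper_force: 0.0
```

```bash
python3 -m inch '[{"hand":1,"delta_pos":[0,0.13,-0.8],"dr":[0,0,0]},{"hand":1,"delta_pos":[-0.05,0,-0.8],"dr":[0,0,0]},{"hand":1,"delta_pos":[0,0,-0.8],"dr":[0,0,0]},{"hand":1,"delta_pos":[0,0,-0.3],"dr":[0,0,0]},{"hand":1,"delta_pos":[0,0,-0.2],"dr":[0,0,0]},{"hand":1,"delta_pos":[0,0,0],"dr":[0,0,0]}]'
python3 -m inch '[{"hand":1,"delta_pos":[-0.09,0.01,-0.1],"dr":[0,0,0]},{"hand":1,"delta_pos":[-0.09,0.01,-0.1],"dr":[0,0,0]},{"hand":1,"delta_pos":[-0.09,0.01,-0.1],"dr":[0,0,0]},{"hand":1,"delta_pos":[-0.09,0.01,-0.12],"dr":[0,0,0]}]'
python3 -m inch '[{"hand":1,"delta_pos":[-0.08,0.01,-0.13],"dr":[0,0,0]},{"hand":1,"delta_pos":[-0.08,0.01,-0.13],"dr":[0,0,0]},{"hand":1,"delta_pos":[-0.07,0.01,-0.13],"dr":[0,0,0]},{"hand":1,"delta_pos":[-0.07,0.01,-0.13],"dr":[0,0,0]}]'
```

```text
time: 3.3
position: [0.5935, 0.0065, 0.1346]
eef_rot: [-2.323, -2.115, 0.0]
contact_force: [-0.7, 0.4, -0.4]
width: -0.0003
gripper_force: 0.0
time: 3.7
position: [0.5788, 0.0082, 0.1178]
eef_rot: [2.323, 2.114, 0.001]
contact_force: [-0.7, -0.5, 2.0]
width: -0.0
gripper_force: 0.7
time: 4.1
position: [0.5666, 0.0097, 0.0964]
eef_rot: [-2.323, -2.114, 0.0]
contact_force: [-1.3, -0.4, 1.0]
width: -0.0001
gripper_force: 0.7
```

```bash
python3 -m inch '[{"hand":1,"delta_pos":[-0.06,-0.02,-0.13],"dr":[0,0,0]},{"hand":1,"delta_pos":[-0.06,-0.02,-0.13],"dr":[0,0,0]},{"hand":1,"delta_pos":[-0.05,-0.02,-0.13],"dr":[0,0,0]},{"hand":1,"delta_pos":[-0.04,-0.02,-0.13],"dr":[0,0,0]},{"hand":1,"delta_pos":[-0.02,0,-0.13],"dr":[0,0,0]},{"hand":1,"delta_pos":[-0.01,0,-0.13],"dr":[0,0,0]}]'
python3 -m inch '[{"hand":1,"delta_pos":[0,0,-0.06],"dr":[0,0,0]},{"hand":1,"delta_pos":[0,0,-0.04],"dr":[0,0,0]},{"hand":1,"delta_pos":[0,0,0],"dr":[0,0,0]}]'
```

```text
time: 4.7
position: [0.5572, 0.0063, 0.0652]
eef_rot: [-2.323, -2.114, 0.0]
contact_force: [-1.5, -0.4, 1.9]
width: -0.0003
gripper_force: 0.6
time: 5.0
position: [0.5572, 0.0064, 0.0627]
eef_rot: [-2.323, -2.114, -0.0]
contact_force: [-10.3, 0.1, 29.9]
width: -0.0
gripper_force: 14.6
```

```bash
python3 -m inch '[{"hand":1,"delta_pos":[0,0,0.9],"dr":[0,0,0]},{"hand":1,"delta_pos":[0,0,0.9],"dr":[0,0,0]},{"hand":0,"delta_pos":[0,0,0.9],"dr":[0,0,0]},{"hand":-1,"delta_pos":[0,-0.3,0.5],"dr":[0,0,0]},{"hand":-1,"delta_pos":[-0.23,-0.95,0],"dr":[0,0,0]},{"hand":-1,"delta_pos":[-0.23,-0.95,0],"dr":[0,0,0]},{"hand":-1,"delta_pos":[-0.23,-0.95,0],"dr":[0,0,0]},{"hand":-1,"delta_pos":[-0.23,-0.95,0],"dr":[0,0,0]}]'
python3 -m inch '[{"hand":-1,"delta_pos":[-0.23,-0.95,0],"dr":[0,0,0]},{"hand":-1,"delta_pos":[-0.23,-0.95,0],"dr":[0,0,0]},{"hand":-1,"delta_pos":[-0.23,-0.95,0],"dr":[0,0,0]},{"hand":-1,"delta_pos":[-0.23,-0.95,0],"dr":[0,0,0]},{"hand":-1,"delta_pos":[-0.23,-0.63,0],"dr":[0,0,0]},{"hand":-1,"delta_pos":[0,0,0],"dr":[0,0,0]}]'
python3 - <<'E'
from h import *
C=[cap(n) for n in('scene','top')]
for sets in(C[:1],C[1:],C):
    P=np.vstack([pts(c,[.575,.004],.13,.012,.09) for c in sets])
    b=fit(jigsdf,[.59,.0025,-.098,.02],P); v=b[0]
    print('jig',v.round(4),b[1].round(4),'bore',(v[:2]-.09*np.array([np.cos(v[2]),np.sin(v[2])])).round(4))
E
```

```text
time: 5.8
position: [0.5202, -0.159, 0.1898]
eef_rot: [2.323, 2.115, 0.0]
contact_force: [0.7, 0.2, 0.0]
width: 0.0845
gripper_force: 0.0
time: 6.4
position: [0.4725, -0.3387, 0.1898]
eef_rot: [2.328, 2.108, -0.002]
contact_force: [1.0, 0.3, -0.3]
width: 0.0854
gripper_force: 0.0
jig [ 0.5913  0.0022 -0.0986  0.0117] 0.001 bore [0.5018 0.0111]
jig [ 0.5908  0.0031 -0.1266  0.0017] 0.0019 bore [0.5015 0.0145]
jig [ 0.5911  0.0023 -0.0999  0.0083] 0.0013 bore [0.5015 0.0112]
```

```bash
python3 -m inch '[{"hand":-1,"delta_pos":[0.05,0.09,-0.95],"dr":[0,0,0]},{"hand":-1,"delta_pos":[0,0,-0.95],"dr":[0,0,0]},{"hand":-1,"delta_pos":[0,0,-0.95],"dr":[0,0,0]},{"hand":-1,"delta_pos":[0,0,-0.95],"dr":[0,0,0]},{"hand":-1,"delta_pos":[0,0,-0.5],"dr":[0,0,0]},{"hand":-1,"delta_pos":[0,0,-0.3],"dr":[0,0,0]},{"hand":-1,"delta_pos":[0,0,0],"dr":[0,0,0]}]'
python3 -m inch '[{"hand":0,"delta_pos":[0,0,0],"dr":[0,0,0]},{"hand":0.5,"delta_pos":[0,0,0],"dr":[0,0,0]},{"hand":1,"delta_pos":[0,0,0],"dr":[0,0,0]},{"hand":1,"delta_pos":[0,0,0],"dr":[0,0,0]},{"hand":1,"delta_pos":[0,0,0],"dr":[0,0,0]},{"hand":1,"delta_pos":[0,0,0],"dr":[0,0,0]},{"hand":1,"delta_pos":[0,0,0],"dr":[0,0,0]}]'
```

```text
time: 7.2
position: [0.4765, -0.33, 0.0047]
eef_rot: [-2.321, -2.115, 0.0]
contact_force: [-0.2, 0.4, 0.5]
width: 0.0852
gripper_force: 0.0
time: 7.9
position: [0.4769, -0.3313, 0.0063]
eef_rot: [2.323, 2.114, 0.001]
contact_force: [-0.9, 1.1, 9.7]
width: 0.0169
gripper_force: 58.7
```

```bash
python3 -m inch '[{"hand":1,"delta_pos":[0,0,0.5],"dr":[0,0,0]},{"hand":1,"delta_pos":[0,0,0.9],"dr":[0,0,0]},{"hand":1,"delta_pos":[0.06,0.9,0.4],"dr":[0,0,0]},{"hand":1,"delta_pos":[0.06,0.9,0],"dr":[0,0,0]},{"hand":1,"delta_pos":[0.06,0.9,0],"dr":[0,0,0]},{"hand":1,"delta_pos":[0.06,0.9,0],"dr":[0,0,0]},{"hand":1,"delta_pos":[0.06,0.9,0],"dr":[0,0,0]},{"hand":1,"delta_pos":[0.06,0.9,0],"dr":[0,0,0]}]'
python3 -m inch '[{"hand":1,"delta_pos":[0,0,0],"dr":[0,0,0]},{"hand":1,"delta_pos":[0,0,-0.5],"dr":[0,0,0]},{"hand":1,"delta_pos":[0,0,-0.5],"dr":[0,0,0]},{"hand":1,"delta_pos":[0,0,0],"dr":[0,0,0]},{"hand":1,"delta_pos":[0,0,0],"dr":[0,0,0]}]'
python3 - <<'E'
from h import *
C=[cap(n) for n in('scene','top')]; s=state(); print(s['position'],s['eef_rot'],s['width'])
c=C[0]
print(proj(c,np.array([[.5015,.0112,.043],s['position'],[.498,-.03,.043]])).round(1))
u,v=proj(c,np.array([[.495,-.06,.043]]))[0].astype(int)
im=cv2.resize(c['pixels'][max(v-60,0):v+60,u-80:u+80],None,fx=5,fy=5,interpolation=cv2.INTER_CUBIC); cv2.imwrite('pics/stage.png',im[...,::-1]); print('off',u-80,v-60)
for c in C:
    P=pts(c,[.495,-.05],.06,.015,.08); P=P[(P[:,1]<-.025)&(P[:,1]>-.095)]
    print(len(P)); 
    for y in np.arange(-.095,-.02,.01):
        q=P[(P[:,1]>=y)&(P[:,1]<y+.01)]
        if len(q): print(round(y+.005,3),len(q),np.median(q,0).round(4),q[:,2].max().round(4))
E
```

```text
time: 8.7
position: [0.4909, -0.1137, 0.0779]
eef_rot: [2.323, 2.114, 0.001]
contact_force: [0.9, 0.5, -0.7]
width: 0.0173
gripper_force: 58.4
time: 9.2
position: [0.4908, -0.1157, 0.038]
eef_rot: [-2.324, -2.113, 0.001]
contact_force: [-0.7, -0.2, -0.0]
width: 0.0169
gripper_force: 58.3
[ 0.49129872 -0.11558807  0.03855778] [2.32333997e+00 2.11346584e+00 8.77140948e-04] 0.01738658562349963
[[308.1 244.5]
 [333.9 215.7]
 [317.  234.4]]
off 243 167
141
-0.09 36 [ 0.4885 -0.0928  0.0536] 0.0654
-0.08 12 [ 0.4915 -0.0805  0.052 ] 0.0542
-0.07 19 [ 0.4893 -0.0708  0.052 ] 0.0553
-0.06 19 [ 0.4895 -0.0607  0.0501] 0.0548
-0.05 16 [ 0.4918 -0.0501  0.0522] 0.0565
-0.04 10 [ 0.4943 -0.0423  0.0507] 0.0535
-0.03 29 [ 0.5366 -0.0302  0.0586] 0.0625
28
-0.03 28 [ 0.5377 -0.0285  0.0573] 0.062
```

View pics/stage.png

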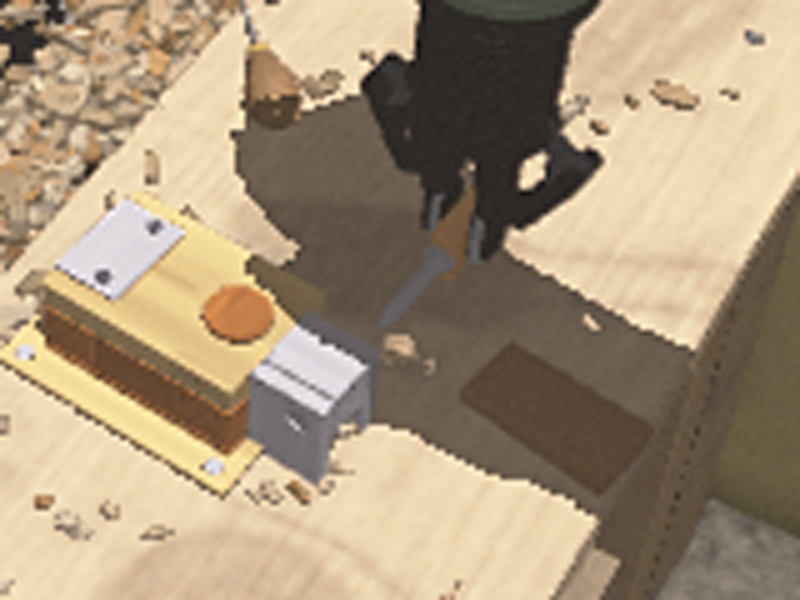

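The jig is shut with its tongue between the ears. The held pin's shaft runs from crop (440,265) to (385,322), and the near ear hole is at crop (293,423). I'll fit the shaft line and check the calibration against that hole.

Run:
```python
from h import *
c=cap('scene'); a=-.099
print('ear hole predicted',proj(c,np.array([[.504,.0371,.043]])).round(1),'seen 301.6,251.6')
P=pts(c,[.491,-.06],.05,.03,.075); P=P[(P[:,1]<-.03)&(P[:,1]>-.095)&(abs(P[:,0]-.491)<.015)]
def f(v):
    p=loc(P-[0,0,v[3]],*v[:3]); r=np.hypot(p[:,1],p[:,2])-np.clip(.002+.3*(.086-p[:,0]),.002,.005)
    return np.maximum(r,np.maximum(.028-p[:,0],p[:,0]-.086))
for y0 in(-.11,-.12,-.13):
    r=least_squares(f,[.486,y0,1.475,.046],loss='soft_l1',f_scale=.0015,x_scale=[.01,.01,.1,.01]); print(len(P),r.x.round(4),np.median(abs(r.fun)).round(4))
v=r.x; base=v[:2]+.03*np.array([np.cos(v[2]),np.sin(v[2])]); tip=v[:2]+.086*np.array([np.cos(v[2]),np.sin(v[2])])
print('base,tip px',proj(c,np.array([[*base,v[3]],[*tip,v[3]]])).round(1),'seen (331,219.4) (320,231.4)')
# lateral offset in jig frame (bore line x=-.09)
for q in(base,tip): print(loc(np.array([[*q,v[3]]]),.5911,.0023,-.099).round(4))
```

```text
ear hole predicted [[302.3 251. ]] seen 301.6,251.6
101 [ 0.486  -0.1211  1.4308  0.0506] 0.0014
101 [ 0.4858 -0.1212  1.4258  0.0506] 0.0014
101 [ 0.4859 -0.1211  1.4291  0.0506] 0.0014
base,tip px [[330.7 218.5]
 [318.3 230.9]] seen (331,219.4) (320,231.4)
[[-0.0912 -0.1032  0.0506]]
[[-0.0888 -0.0473  0.0506]]
```

```bash
python3 -m inch '[{"hand":1,"delta_pos":[0,0,-0.15],"dr":[0,0,0]},{"hand":1,"delta_pos":[0.025,0.25,0],"dr":[0,0,0]},{"hand":1,"delta_pos":[0.02,0.2,0],"dr":[0,0,0]},{"hand":1,"delta_pos":[0.01,0.1,0],"dr":[0,0,0]},{"hand":1,"delta_pos":[0.01,0.08,0],"dr":[0,0,0]},{"hand":1,"delta_pos":[0.01,0.08,0],"dr":[0,0,0]},{"hand":1,"delta_pos":[0,0,0],"dr":[0,0,0]}]'
python3 - <<'E'
from h import *
c=cap('scene'); s=state(); print(s['contact_force'],s['position'])
im=cv2.resize(c['pixels'][200:275,270:370],None,fx=8,fy=8,interpolation=cv2.INTER_CUBIC); cv2.imwrite('pics/ent.png',im[...,::-1])
E
```

```text
time: 10.05
position: [0.494, -0.0863, 0.0317]
eef_rot: [-2.323, -2.115, -0.0]
contact_force: [-1.1, -1.1, -1.1]
width: 0.0169
gripper_force: 58.3
[ 0.21034025 -0.87738139 -0.89552459] [ 0.49396243 -0.08668196  0.03170867]
```

View pics/ent.png

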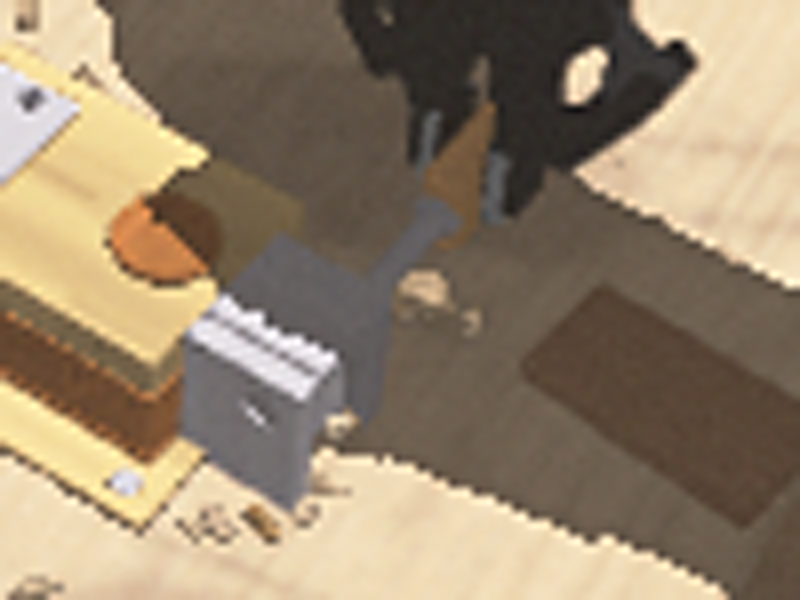

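The shaft tip disappears behind the right ear at about (375,275) with no contact force, so it seems to be entering the bore. I'll push on slowly.

```bash
python3 -m inch '[{"hand":1,"delta_pos":[0.01,0.1,0],"dr":[0,0,0]},{"hand":1,"delta_pos":[0.01,0.1,0],"dr":[0,0,0]},{"hand":1,"delta_pos":[0,0,0],"dr":[0,0,0]}]'
python3 -m inch '[{"hand":1,"delta_pos":[0.01,0.1,0],"dr":[0,0,0]},{"hand":1,"delta_pos":[0.01,0.1,0],"dr":[0,0,0]},{"hand":1,"delta_pos":[0,0,0],"dr":[0,0,0]}]'
```

```text
time: 10.4
position: [0.4949, -0.0781, 0.0317]
eef_rot: [-2.323, -2.115, -0.0]
contact_force: [0.3, 0.7, 0.2]
width: 0.0171
gripper_force: 58.4
time: 10.7
position: [0.4956, -0.07, 0.0317]
eef_rot: [-2.322, -2.115, -0.0]
contact_force: [0.2, 0.3, 1.3]
width: 0.0173
gripper_force: 58.4
```

```bash
python3 -m inch '[{"hand":1,"delta_pos":[0.01,0.1,0],"dr":[0,0,0]},{"hand":1,"delta_pos":[0.01,0.1,0],"dr":[0,0,0]},{"hand":1,"delta_pos":[0.01,0.1,0],"dr":[0,0,0]},{"hand":1,"delta_pos":[0,0,0],"dr":[0,0,0]}]'
python3 -m inch '[{"hand":1,"delta_pos":[0.01,0.1,0],"dr":[0,0,0]},{"hand":1,"delta_pos":[0.01,0.1,0],"dr":[0,0,0]},{"hand":1,"delta_pos":[0.01,0.1,0],"dr":[0,0,0]},{"hand":1,"delta_pos":[0,0,0],"dr":[0,0,0]}]'
python3 -m inch '[{"hand":1,"delta_pos":[0.005,0.07,0],"dr":[0,0,0]},{"hand":1,"delta_pos":[0.005,0.07,0],"dr":[0,0,0]},{"hand":1,"delta_pos":[0,0,0],"dr":[0,0,0]}]'
```

```text
time: 11.1
position: [0.4968, -0.058, 0.0317]
eef_rot: [-2.322, -2.115, -0.0]
contact_force: [0.9, 1.3, 0.4]
width: 0.0168
gripper_force: 58.5
time: 11.5
position: [0.498, -0.046, 0.0317]
eef_rot: [-2.322, -2.115, -0.0]
contact_force: [0.9, 0.5, 0.8]
width: 0.0169
gripper_force: 58.5
time: 11.8
position: [0.4984, -0.0407, 0.0317]
eef_rot: [-2.323, -2.115, -0.0]
contact_force: [0.4, 1.3, 0.8]
width: 0.0171
gripper_force: 58.4
```

```bash
python3 -m inch '[{"hand":1,"delta_pos":[0.005,0.05,0],"dr":[0,0,0]},{"hand":1,"delta_pos":[0.005,0.05,0],"dr":[0,0,0]},{"hand":1,"delta_pos":[0,0,0],"dr":[0,0,0]}]'
python3 -m inch '[{"hand":1,"delta_pos":[0.003,0.04,0],"dr":[0,0,0]},{"hand":1,"delta_pos":[0,0,0],"dr":[0,0,0]}]'
```

```text
time: 12.1
position: [0.4988, -0.0373, 0.0317]
eef_rot: [2.323, 2.114, -0.0]
contact_force: [-0.8, -1.9, 2.1]
width: 0.0167
gripper_force: 58.6
time: 12.3
position: [0.4987, -0.0372, 0.0318]
eef_rot: [2.324, 2.112, -0.002]
contact_force: [-1.3, -12.0, 1.9]
width: 0.0169
gripper_force: 58.4
```

```bash
python3 -m inch '[{"hand":1,"delta_pos":[0.002,0.03,0],"dr":[0,0,0]},{"hand":1,"delta_pos":[0,0,0],"dr":[0,0,0]}]'
python3 - <<'E'
from h import *
c=cap('scene')
im=cv2.resize(c['pixels'][200:275,270:370],None,fx=8,fy=8,interpolation=cv2.INTER_CUBIC); cv2.imwrite('pics/home.png',im[...,::-1])
E
```

```text
time: 12.5
position: [0.4987, -0.0372, 0.0318]
eef_rot: [2.324, 2.11, -0.003]
contact_force: [-1.6, -19.4, 1.4]
width: 0.0171
gripper_force: 58.4
```

View pics/home.png

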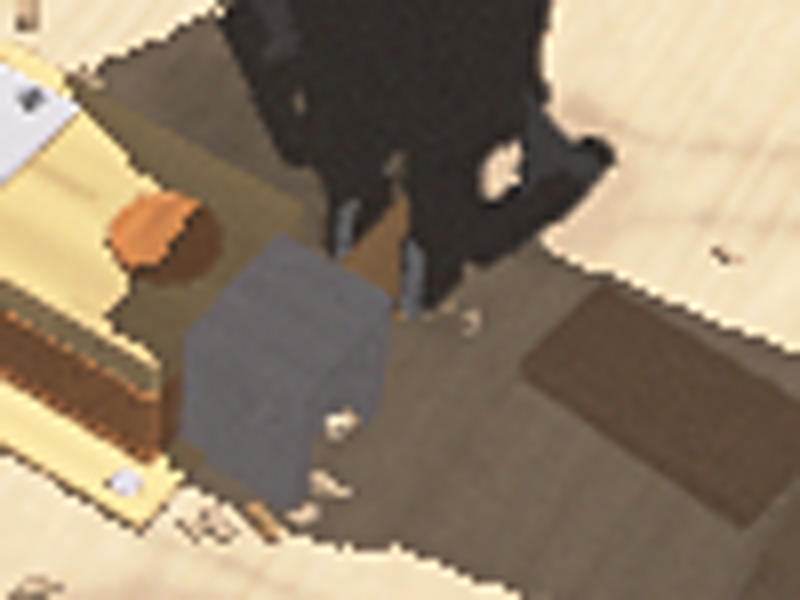

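The handle sits flush against the right ear at about (370,270) and there is 19 N of seating force. I'll relax the push, open only slightly because the fingers are close to the board's front corner, and then lift.

```bash
python3 -m inch '[{"hand":1,"delta_pos":[-0.003,-0.05,0],"dr":[0,0,0]},{"hand":0.4,"delta_pos":[0,0,0],"dr":[0,0,0]},{"hand":0.4,"delta_pos":[0,0,0],"dr":[0,0,0]},{"hand":0.4,"delta_pos":[0,0,0],"dr":[0,0,0]},{"hand":0.4,"delta_pos":[0,0,0],"dr":[0,0,0]}]'
python3 -m inch '[{"hand":0.4,"delta_pos":[0,0,0.2],"dr":[0,0,0]},{"hand":0.4,"delta_pos":[0,0,0.2],"dr":[0,0,0]},{"hand":0.4,"delta_pos":[0,0,0.3],"dr":[0,0,0]},{"hand":0.4,"delta_pos":[0,0,0.6],"dr":[0,0,0]},{"hand":0.4,"delta_pos":[0,0,0.9],"dr":[0,0,0]},{"hand":0.4,"delta_pos":[0,0,0.9],"dr":[0,0,0]},{"hand":1,"delta_pos":[0,0,0],"dr":[0,0,0]}]'
python3 - <<'E'
from h import *
c=cap('scene')
im=cv2.resize(c['pixels'][200:275,270:370],None,fx=8,fy=8,interpolation=cv2.INTER_CUBIC); cv2.imwrite('pics/rel.png',im[...,::-1])
E
```

```text
time: 13.05
position: [0.4988, -0.0361, 0.0317]
eef_rot: [-2.323, -2.115, -0.0]
contact_force: [0.5, -0.1, -0.2]
width: 0.0257
gripper_force: 0.0
time: 13.75
position: [0.5006, -0.0365, 0.1603]
eef_rot: [2.321, 2.112, 0.008]
contact_force: [-0.5, -0.2, -1.8]
width: 0.0122
gripper_force: 0.0
```

View pics/rel.png

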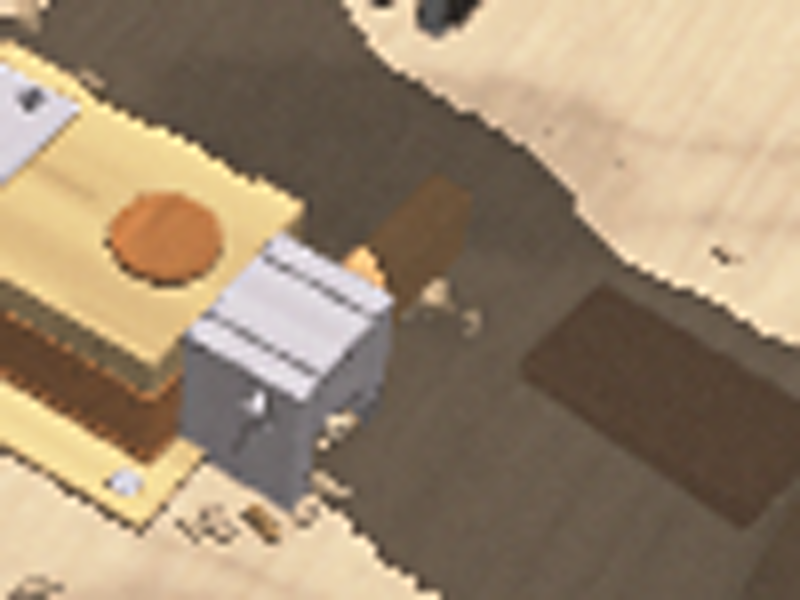

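The pin is home. Its tip shows through the left ear at (258,400) and the handle touches the right ear at (375,275). Next I'll press the pad.

```bash
python3 -m inch '[{"hand":1,"delta_pos":[0.72,0.53,0],"dr":[0,0,0]},{"hand":1,"delta_pos":[0.72,0.53,0],"dr":[0,0,0]},{"hand":1,"delta_pos":[0,0,-0.8],"dr":[0,0,0]},{"hand":1,"delta_pos":[0,0,-0.8],"dr":[0,0,0]},{"hand":1,"delta_pos":[0,0,-0.5],"dr":[0,0,0]},{"hand":1,"delta_pos":[0,0,-0.15],"dr":[0,0,0]},{"hand":1,"delta_pos":[0,0,0],"dr":[0,0,0]},{"hand":1,"delta_pos":[0,0,0],"dr":[0,0,0]}]'
python3 -m inch '[{"hand":1,"delta_pos":[0,0,-0.1],"dr":[0,0,0]},{"hand":1,"delta_pos":[0,0,-0.06],"dr":[0,0,0]},{"hand":1,"delta_pos":[0,0,0],"dr":[0,0,0]}]'
```

```text
time: 14.6
position: [0.5568, 0.0059, 0.0666]
eef_rot: [2.323, 2.114, 0.001]
contact_force: [0.5, -0.6, 1.2]
width: -0.0
gripper_force: 0.0
time: 14.9
position: [0.5574, 0.0061, 0.0624]
eef_rot: [2.324, 2.114, 0.005]
contact_force: [-14.0, 2.1, 54.4]
width: 0.0003
gripper_force: 27.6
```

```bash
python3 -m inch '[{"hand":1,"delta_pos":[0,0,0.02],"dr":[0,0,0]},{"hand":1,"delta_pos":[0,0,0],"dr":[0,0,0]},{"hand":1,"delta_pos":[0,0,0],"dr":[0,0,0]},{"hand":1,"delta_pos":[0,0,0],"dr":[0,0,0]}]'
python3 - <<'E'
from h import *
c=cap('scene'); print(state()['contact_force'])
im=cv2.resize(c['pixels'][200:275,270:370],None,fx=8,fy=8,interpolation=cv2.INTER_CUBIC); cv2.imwrite('pics/press.png',im[...,::-1])
E
```

```text
time: 15.3
position: [0.5574, 0.0061, 0.0626]
eef_rot: [2.323, 2.114, 0.005]
contact_force: [-10.7, 1.5, 41.9]
width: 0.0001
gripper_force: 20.9
[-10.89376054   0.09587909  41.49682516]
```

View pics/press.png

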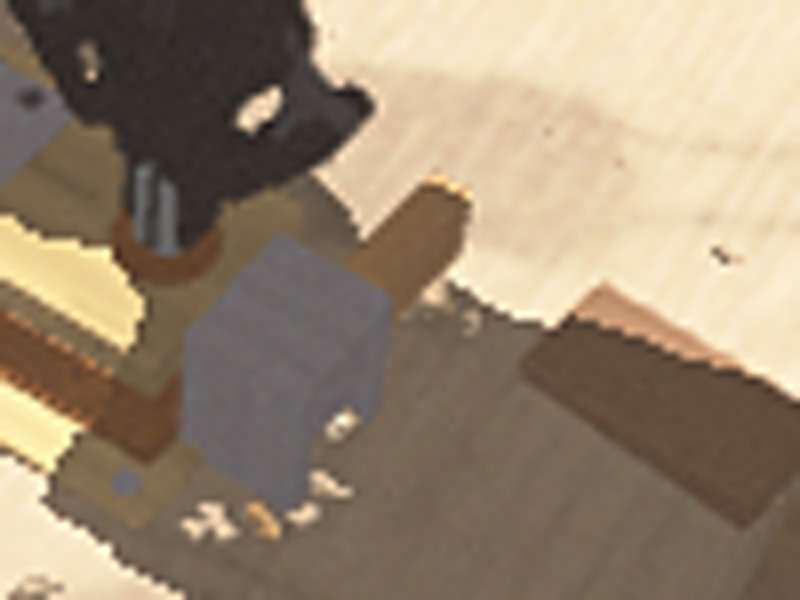

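The fingertips are on the pad at (160,240), pressing with about 41 N. The pin handle is still flush to the ear at (375,270).

```bash
python3 -c "from plant import finish_job; print(finish_job())"
```

```text
the job is handed in; nothing more can be done
None
```

The job is handed in at about 15 s of the 67 s allowed: the jig is shut, the slim pin is home against the right ear and released, the fingertips are pressing the pad with about 41 N, and I left the thick pin alone.

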